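# Move the parts basket from the drain hook to the dryer

### The arm

A 6-joint arm with a two-finger parallel gripper is mounted at the origin on the work surface. World frame = base frame: x ahead of the robot, y to its left, z up, the work surface at z = 0. Lengths are in m, angles in rad, forces in N, time in s.
With the tool pointing down it reaches from about 0.375 to 0.9 m from the base axis. Payload 3.1 kg.
Tool frame: the origin (TCP) lies where the fingers leave the gripper's body, on its centre line; the fingertips stand 73 mm ahead of it and the grasp point (between the pads) lies 54 mm ahead of it; z points along the fingers, y is the line along which they close (so a half turn about z gives the same grasp; the last joint's range is limited). The gripper opens to 85 mm and grips with 20 to 120 N. Pads are 22 mm wide; open, the fingers measure 114 mm over their backs; the gripper's body (76 mm by 85 mm) begins 54 mm behind the grasp point. The pads swing forward as they close: fully open they stand 13 mm farther back than shut.
Start: joints at [-1.494, 0.527, 1.433, -0, 1.181, -0.178], TCP at [0.158, -0.605, 0.304] pointing down, gripper open.
Joint ranges: [-3.08, 3.08], [-0.75, 2.2], [0.22, 2.44], [-1.43, 4.57], [0, 2.65], [-2.85, 2.85]. Speed limits (rad/s): [2.79, 2.79, 3.14, 3.14, 3.14, 3.14].

### API

Orientations are given as a unit quaternion [x, y, z, w].
In Python, from station import manip gives the robot as it stands.
- The arm moves only by the tool step_arm, never from a script. Its argument "moves" is one flat list of numbers, 5 for each row, row after row: the opening, from 0 (shut) to 1 (fully open), then the shift along the world's x, y, z scaled (see below), then the turn about the world's z scaled (see below). In form: [fingers, x, y, z, yaw, fingers, x, y, z, yaw, ...]. A call has 1 to 12 rows; each row is the pose to reach, as a shift and turn from the pose commanded when the call began, turning the shorter way round; what a row does not reach only later rows make up. The controller multiplies each number of a shift by 200 mm and each number of a turn by pi rad. A row lasts 1/8 s, in which the tool goes at most 62.5 mm and 10.7 degrees, less where a joint would pass 70% of its speed; a pose out of reach is approached as far as the arm can. A call with a number of a shift or a turn outside -1 to 1 is refused whole. A call with a gripper value outside its range is refused whole. The fingers move at their own pace and stop on an object; "grip_force" is the grip in N (left out, the last holds). Time passes only in rows, so rows that repeat a pose let the fingers close. It gives the time, the measured TCP pose, the force, the opening and the grip force at its end, in the units of the state.
- manip.sense(): the state, without advancing time (a new reading comes with each control period).
- manip.snapshot(name): name is "scene" or "top" or "wrist"; returns a dict with "color" (384x512x3 uint8, blue, green, red), "z_map" (384x512 float32, m along the optical axis (not along the pixel's ray), 0 where there is no reading), "fovy" (degrees; the focal length in pixels is half the picture's height over the tangent of half this angle, whatever the lens; pixels are square), "cx", "cy" (the principal point, pixels), "k1" (the pictures are not rectified: a ray, as slopes to the right and down, at radius r is drawn at 1 + k1 r^2 times it, then the intrinsics apply), "R" (3x3) and "t" (3): a world point X has camera coordinates R X + t; the wrist camera has in their place "mount" (4x4, takes a point from camera to tool coordinates, whose origin is the TCP and whose axes are the flange's). Camera axes: x right, y down, z forward; pixel columns grow to the right and rows downward; lengths in m; the calibration is good to about 2 mm. A picture is of the moment at which its call begins: read the wrist's pose just before it.
- manip.sign_off(): hands the job in; it is judged then, once.
The state is a dict: "t": time; "q": joint angles; "qd": joint speeds; "tau": joint torques, N m; "tcp_pos": TCP position; "tool_rot": TCP orientation; "force": force on the tool from outside, world axes, zero at the start; "ft_torque": the same for the moment, N m; "finger_gap": opening from 0.0 (shut) to 1.0 (fully open); "gripper_force": force on a finger pad.
Only numpy, scipy, OpenCV 4.12 (cv2) and the standard library are available. Lean on these libraries where they do the work, as an engineer would, in place of code of your own. Each camera call takes 0.05 s, during which the arm holds its last target. There are 200 camera calls.

### The job

The wire parts basket with the mainspring barrel in it has finished draining: take it off the drain stand's hook and hang it by its bail, squarely and centrally, on the hook over the warm-air dryer's grille, keeping it level all the way, setting it down nowhere and lowering it gently onto the hook. Once it hangs there by itself, push the dryer's paddle switch all the way over to on, and leave the other things on the bench where they are.

Things in the scene. Friction and masses are not known exactly. Their poses are not given: they have to be found in the camera images.
- basket: rigid wire parts basket, 80 (x) by 116 (y) by 34 mm deep, about 0.2 kg, hanging on the drain stand's hook at the start. Its stiff bail (does not fold) stands in the basket's y-z plane; the straight top bar, 6 mm thick and 72 mm long along y, rests in the hook. A wooden grip stands on the middle of the bar. Origin: centre of the underside; z up
- basket_bar (a point): centre of the bail's top bar, on the bar's axis, 125 mm above the basket's underside; axes as the basket
- basket_grip (a point): centre of the upright wooden grip, 158 mm above the basket's underside and 33 mm above the bar's axis; axes as the basket. The grip is a block 16 mm (x) by 28 mm (y) by 38 mm tall on an 8 mm stem
- barrel: brass mainspring barrel, a drum 40 mm wide and 15 mm tall with a 5 mm arbor stub on top, about 0.11 kg, lying loose in the basket; origin at the centre of its underside
- drain_stand: drain stand, fixed to the bench: a flat 150 x 170 mm steel drip tray, 16 mm high, with a post at its back (+x) that carries a strap hook reaching to -x over the tray. Origin: on the bench, straight below the hook's seat; its x points from the hook's open lip towards the post
- drain_seat (a point): hook of the drain stand: where the axis of a hanging bar rests, 222 mm above the bench; axes as the stand. A bent steel strap 32 mm wide (y), its V seat with 45 degree sides rising 11.5 mm above this point: to the open lip, 16 mm away on the -x side, and on the +x side to a level strap that runs to the post, 71 mm away. A bar must rise 15 mm or more to pass the lip towards -x
- dryer: warm-air dryer, fixed to the bench: grey steel box 170 (x) by 260 mm (y), its top 58 mm above the bench, with a round air grille on the +y half, a black paddle switch on the -y half and a post behind the grille with a strap hook over it. Origin: centre of its underside, on the bench; its x points from the hook's open lip towards the post
- dryer_seat (a point): hook of the dryer, over the grille: where the axis of a hanging bar rests, 240 mm above the bench, 10 mm to -x and 55 mm to +y of the dryer's origin; axes as the dryer. The same bent hook as on the drain stand: 32 mm wide, V seat, open lip 11.5 mm high on the -x side, post on the +x side
- switch_tip (a point): outer end of the paddle switch, 48 mm from its pivot; 15 mm thick near the end. The pivot lies 66 mm above the bench, 25 mm to -x and 80 mm to -y of the dryer's origin (15 mm to -x and 135 mm to -y of dryer_seat); the paddle swings in the dryer's x-z plane
- switch (a joint): angle of the paddle switch: 0 = off, leaning 0.5 rad from upright to the dryer's -x side; 1.0 = fully on, leaning 0.5 rad to its +x side. It takes about 1.5 N at the end, has no spring and stays where it is left
- cardinal: lacquered red tin cardinal on a round 40 mm brass foot, about 85 mm tall and 75 mm long; origin at the centre of its underside. Not part of the job
- finial: turned gilt cage finial, 82 mm tall, 32 mm foot, standing upright; origin at the centre of its underside. Not part of the job
- carving_block: pearwood carving block, 60 x 90 x 45 mm; origin at the centre of its underside. Not part of the job
- screwdriver: screwdriver lying flat, 160 mm long along its x axis; origin at the middle of its underside. Not part of the job
- brush: small bench brush lying flat, 170 mm long along its x axis; origin at the middle of its underside. Not part of the job
- oil_cup: little white ceramic oil cup, 36 mm wide and 22 mm tall; origin at the centre of its underside. Not part of the job
- cam_stack: stack of three brass automaton cams about 50 mm wide on a steel arbor, 34 mm tall in all; origin at the centre of its underside. Not part of the job
Mind the look-alikes: they are no part of the job. Leave any red look-alike of the basket alone.

How it is judged:
By the outcome, as a careful person would: the job done as asked, in the order asked, and still so for the second after the job is handed in, with the robot touching nothing.
It also fails if it takes over 58 s, if anything falls off the work surface, if the arm or the gripper's body presses on something with over 40 N, if the wrist force passes 120 N, or if a joint passes its speed limit or range.

## Working session

There is one attempt and no reset: what is moved stays moved. The work goes in short steps, Python scripts to look and compute and a tool call to move; the robot and the scene stay as the last step left them, time stands still between calls to the robot, and variables do not carry over. Pictures are saved under pics/ and viewed, at most 13 in all, crops included, and the job is handed in when it is done.

Besides the shell and the picture viewer there is one more tool, called as name(argument=value, ...) on one line, values as JSON. step_arm: Moves the arm, as the interface text tells. Its arguments: {"type":"object","properties":{"moves":{"type":"array","items":{"type":"number"}},"grip_force":{"type":"number"}},"required":["moves"]}

```bash
mkdir -p pics
cat > h.py <<'E'
import numpy as np, cv2
from station import manip
def K(s):
    f=192/np.tan(np.radians(s["fovy"])/2); return f
def pts(s):
    f=K(s); h,w=s["z_map"].shape
    u,v=np.meshgrid(np.arange(w),np.arange(h))
    Km=np.array([[f,0,s["cx"]],[0,f,s["cy"]],[0,0,1.]])
    n=cv2.undistortPoints(np.stack([u,v],-1).reshape(-1,1,2).astype(float),Km,np.array([s["k1"],0,0,0.])).reshape(h,w,2)
    z=s["z_map"][...,None]
    C=np.concatenate([n*z,z],-1)
    if "R" in s: return (C-s["t"])@np.array(s["R"])
    from scipy.spatial.transform import Rotation as Ro
    st=s["st"]; M=np.array(s["mount"]); T=C@M[:3,:3].T+M[:3,3]
    return T@Ro.from_quat(st["tool_rot"]).as_matrix().T+np.array(st["tcp_pos"])
def snap(n):
    st=manip.sense(); s=manip.snapshot(n); s["st"]=st; return s
E
python3 - <<'E'
from h import *
print(manip.sense())
for n in("scene","top"):
    s=snap(n); cv2.imwrite(f"pics/{n}0.png",cv2.resize(s["color"],(800,600))); np.savez(f"{n}0.npz",P=pts(s),c=s["color"],z=s["z_map"])
    print(n,s["fovy"],s["k1"],(-np.array(s["R"]).T@s["t"]).round(3))
E
```

```text
{'t': 0.0, 'q': array([-1.49450892e+00,  5.28468594e-01,  1.43393933e+00, -8.04181599e-06,
        1.18138659e+00, -1.78481421e-01]), 'qd': array([-2.61642234e-04, -3.96170460e-04,  2.52511499e-05,  3.16607974e-04,
        5.03293736e-04,  5.42829748e-04]), 'tau': array([ 7.45431475e-05, -4.42349374e+01, -1.78026474e+01, -3.99126420e-04,
        8.42410431e-03, -1.76119147e-05]), 'tcp_pos': array([ 0.15750711, -0.60423302,  0.30292018]), 'tool_rot': array([ 9.91896775e-01,  1.27041627e-01,  5.25163964e-05, -1.09968269e-03]), 'force': array([-0.26295718,  0.51570724, -0.47306377]), 'ft_torque': array([0.03614685, 0.03270705, 0.01482116]), 'gripper_force': 0.0, 'finger_gap': 0.9979955885002421}
scene 44.2418901778982 -0.11857326180554784 [ 1.213 -0.846  0.936]
top 51.3015128320093 -0.086432320773243 [0.44  0.002 1.314]
```

View pics/scene0.png

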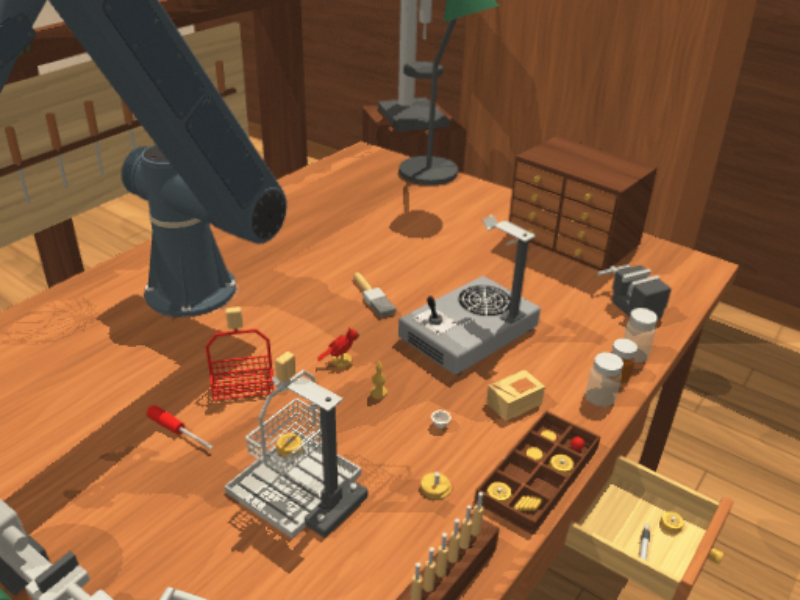

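View pics/top0.png

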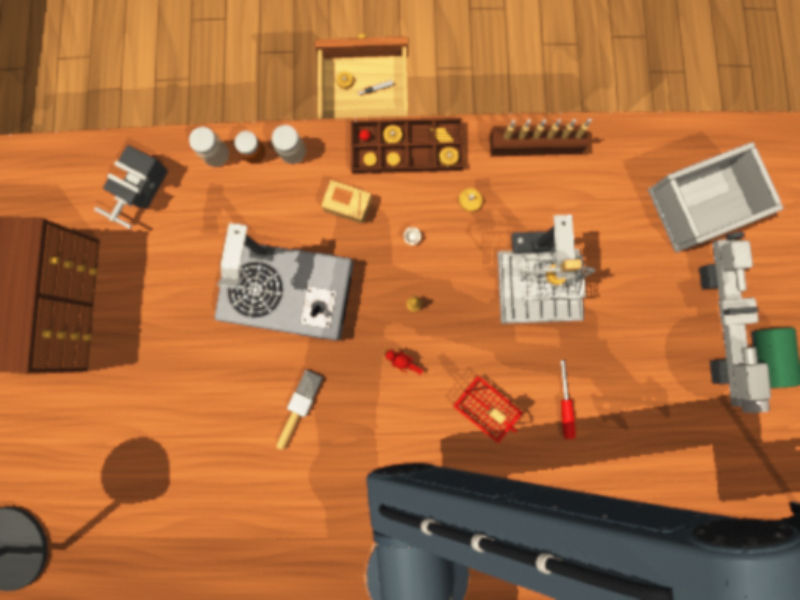

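The scene view shows the basket on the drain stand (grip at about 285,365) and the dryer (470,320) with its hook at 505,228. The top view has the stand at (545,285), the grip at (573,265), the dryer at (285,290) and the paddle at (320,305). Next I measure both stations by height.

Run:
```python
from h import *
for n in("top","scene"):
    d=np.load(f"{n}0.npz"); P=d["P"]; ok=d["z"]>0; hsv=cv2.cvtColor(d["c"],cv2.COLOR_BGR2HSV)
    def box(m,name):
        cnt,lab,st,_=cv2.connectedComponentsWithStats((m&ok).astype(np.uint8))
        for i in range(1,cnt):
            if st[i,4]<12: continue
            q=P[lab==i]
            r=cv2.minAreaRect(q[:,:2].astype(np.float32)*1000)
            print(n,name,st[i,4],"mean",q.mean(0).round(3),"z",q[:,2].min().round(3),q[:,2].max().round(3),"rect",np.round(r[0]),np.round(r[1]),round(r[2],1))
    x,y,z=P[...,0],P[...,1],P[...,2]
    box((z>.05)&(z<.063)&(x>.35)&(x<.8)&(y>.05)&(y<.5),"dryertop")
    box((z>.085)&(z<.13)&(x>.35)&(x<.8)&(y>.05)&(y<.3),"paddle")
    box((z>.22)&(z<.30)&(x>.35)&(x<.8)&(y>.05)&(y<.5),"dhook")
    box((z>.21)&(z<.243)&(x>.35)&(x<.8)&(y<-.05)&(y>-.45),"shook")
    box((z>.243)&(z<.30)&(x>.4)&(x<.8)&(y<-.1)&(y>-.45),"grip")
    box((z>.008)&(z<.022)&(x>.35)&(x<.8)&(y<-.1)&(y>-.42),"tray")
```

```text
top dryertop 3610 mean [0.585 0.247 0.058] z 0.05 0.063 rect [593. 259.] [260. 170.] 79.4
top paddle 21 mean [0.667 0.293 0.108] z 0.087 0.129 rect [667. 293.] [ 6. 14.] 51.7
top paddle 29 mean [0.538 0.187 0.103] z 0.087 0.109 rect [539. 188.] [15. 17.] 89.8
top dhook 476 mean [0.629 0.307 0.249] z 0.221 0.257 rect [629. 307.] [ 34. 110.] 80.1
top shook 442 mean [ 0.634 -0.271  0.232] z 0.211 0.242 rect [ 633. -261.] [ 61. 109.] 88.0
top shook 17 mean [ 0.596 -0.313  0.221] z 0.21 0.227 rect [ 596. -313.] [ 6. 26.] 2.6
top grip 87 mean [ 0.595 -0.274  0.269] z 0.244 0.28 rect [ 595. -276.] [17. 29.] 7.4
top tray 132 mean [ 0.777 -0.137  0.012] z 0.008 0.019 rect [ 777. -136.] [47. 41.] 87.2
top tray 296 mean [ 0.643 -0.238  0.017] z 0.009 0.022 rect [ 610. -248.] [191. 117.] 0.4
top tray 43 mean [ 0.531 -0.344  0.016] z 0.01 0.022 rect [ 540. -331.] [56. 46.] 88.3
top tray 47 mean [ 0.392 -0.315  0.015] z 0.01 0.021 rect [ 392. -316.] [77.  7.] 4.0
scene dryertop 2285 mean [0.595 0.244 0.058] z 0.05 0.063 rect [592. 257.] [263. 176.] 79.6
scene paddle 61 mean [0.669 0.294 0.108] z 0.085 0.13 rect [670. 293.] [20. 11.] 8.8
scene paddle 37 mean [0.541 0.185 0.099] z 0.088 0.112 rect [539. 185.] [17. 15.] 32.9
scene dhook 240 mean [0.635 0.305 0.244] z 0.22 0.253 rect [629. 308.] [ 37. 111.] 78.3
scene shook 570 mean [ 0.636 -0.277  0.23 ] z 0.21 0.243 rect [ 632. -289.] [ 92. 109.] 73.7
scene grip 183 mean [ 0.6   -0.28   0.262] z 0.243 0.276 rect [ 596. -279.] [19. 31.] 6.0
scene tray 32 mean [ 0.387 -0.154  0.016] z 0.009 0.022 rect [ 386. -156.] [53.  9.] 50.9
scene tray 12 mean [ 0.36  -0.19   0.017] z 0.009 0.022 rect [ 359. -191.] [29.  4.] 54.6
scene tray 69 mean [ 0.385 -0.317  0.015] z 0.009 0.02 rect [ 390. -312.] [81. 22.] 8.3
scene tray 853 mean [ 0.656 -0.293  0.016] z 0.008 0.022 rect [ 610. -275.] [195. 172.] 1.7
scene tray 167 mean [ 0.779 -0.139  0.012] z 0.008 0.022 rect [ 778. -138.] [44. 43.] 7.0
```

step_arm(moves=[1,0.25,0.2,0.3,0.06,1,0.5,0.4,0.5,0.12,1,0.75,0.6,0.75,0.18,1,1,0.8,0.75,0.24,1,1,0.8,0.75,0.3,1,1,0.8,0.75,0.36,1,1,0.8,0.75,0.42])

```text
t: 0.98
tcp_pos: [0.3583, -0.4438, 0.4538]
tool_rot: [0.705, 0.709, -0.0, -0.0]
force: [-0.0, -0.6, -0.3]
finger_gap: 0.998
gripper_force: 0.0
```

step_arm(moves=[1,0.25,0.2,0,0,1,0.5,0.4,0,0,1,0.75,0.6,0,0,1,0.95,0.8,0,0,1,0.95,0.8,0,0,1,0.95,0.8,0,0])

```text
t: 1.72
tcp_pos: [0.5473, -0.2847, 0.4533]
tool_rot: [0.708, 0.706, -0.001, -0.001]
force: [-0.5, -0.1, -1.6]
finger_gap: 0.999
gripper_force: 0.0
```

Run:
```python
from h import *
s=snap("wrist"); st=s["st"]; print(st["t"],st["tcp_pos"],st["tool_rot"],st["q"].round(2))
cv2.imwrite("pics/w1.png",s["color"]); P=pts(s); np.savez("w1.npz",P=P,c=s["color"],z=s["z_map"])
x,y,z=P[...,0],P[...,1],P[...,2]
m=(z>.24)&(z<.29)&(s["z_map"]>0)
cnt,lab,S,_=cv2.connectedComponentsWithStats(m.astype(np.uint8))
for i in range(1,cnt):
    if S[i,4]<60: continue
    q=P[lab==i]; print(S[i],q.mean(0).round(3),np.percentile(q[:,2],[2,98]).round(3),cv2.minAreaRect(q[:,:2].astype(np.float32)*1000))
```

```text
1.725 [ 0.5472778  -0.2846887   0.45330197] [ 7.08086023e-01  7.06125728e-01 -5.03268338e-04 -6.21885786e-04] [-0.66  0.39  1.25 -0.    1.5  -0.66]
[300 156  27  41 963] [ 0.593 -0.274  0.268] [0.242 0.275] ((594.3929443359375, -276.2704162597656), (16.869264602661133, 28.55199432373047), 0.7807656526565552)
```

View pics/w1.png

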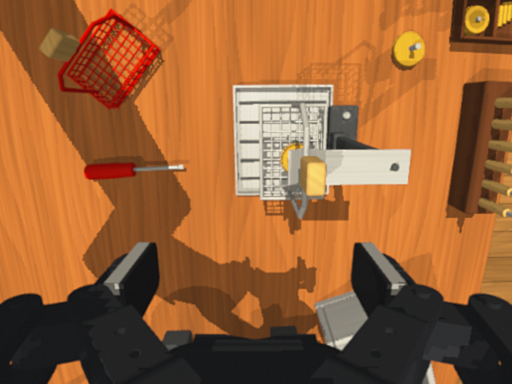

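The wrist view shows the grip at pixel (315,177), upright and square. It measures (0.594, -0.276), top 0.275, 17x28 mm, matching the given sizes. I descend and grip.

step_arm(moves=[1,0.15,0.03,0,0.004,1,0.232,0.044,-0.1,0.004,1,0.232,0.044,-0.3,0.004,1,0.232,0.044,-0.5,0.004,1,0.232,0.044,-0.65,0.004,1,0.232,0.044,-0.69,0.004,1,0.232,0.044,-0.69,0.004,1,0.232,0.044,-0.69,0.004])

```text
t: 2.78
tcp_pos: [0.5944, -0.2767, 0.3174]
tool_rot: [0.704, 0.71, 0.0, 0.001]
force: [-0.2, -0.3, 0.4]
finger_gap: 0.997
gripper_force: 0.0
```

step_arm(moves=[0.6,0,0,0,0,0.4,0,0,0,0,0.3,0,0,0,0,0.2,0,0,0,0,0,0,0,0,0,0,0,0,0,0,0,0,0,0,0], grip_force=50)

```text
t: 3.65
tcp_pos: [0.5943, -0.276, 0.3163]
tool_rot: [0.704, 0.71, 0.0, 0.0]
force: [1.6, 0.5, 2.8]
finger_gap: 0.176
gripper_force: 50.5
```

Run:
```python
from h import *
s=snap("wrist"); st=s["st"]; print(st["t"],st["tcp_pos"],st["tool_rot"],st["finger_gap"],st["gripper_force"],st["force"])
cv2.imwrite("pics/w2.png",s["color"])
```

```text
3.65 [ 0.59425935 -0.2760415   0.31625958] [7.03889524e-01 7.10309264e-01 2.26134523e-04 4.86836321e-04] 0.17569850826789815 50.45369625091553 [1.60110459 0.45553692 2.81212741]
```

View pics/w2.png

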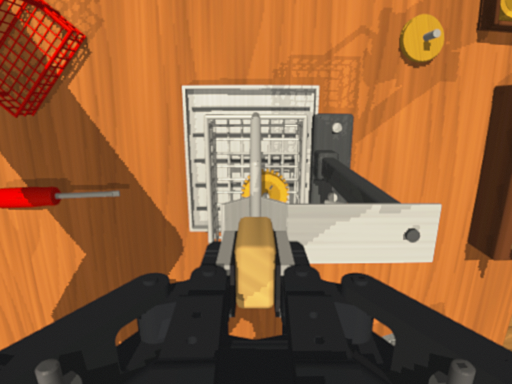

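Gripped: opening about 15 mm, grip centred at (255,260). I lift slowly and check.

step_arm(moves=[0,0,0,0.01,0,0,0,0,0.03,0,0,0,0,0.05,0,0,0,0,0.075,0,0,0,0,0.1,0,0,0,0,0.13,0,0,0,0,0.16,0,0,0,0,0.19,0,0,0,0,0.21,0,0,0,0,0.225,0,0,0,0,0.225,0])

```text
t: 5.08
tcp_pos: [0.594, -0.276, 0.3611]
tool_rot: [0.704, 0.71, 0.0, 0.0]
force: [0.0, 0.3, -3.9]
finger_gap: 0.18
gripper_force: 49.7
```

Run:
```python
from h import *
s=snap("scene"); cv2.imwrite("pics/s2.png",cv2.resize(s["color"][180:360,100:300],(800,720))[:600]); 
w=snap("wrist"); st=w["st"]; print(st["t"],st["tcp_pos"],st["force"],st["ft_torque"],st["finger_gap"])
```

```text
5.125 [ 0.59392106 -0.27596179  0.3608644 ] [ 0.03512071 -1.56666959 -3.73631828] [ 0.05515036  0.01196949 -0.00762764] 0.1794637578715069
```

View pics/s2.png

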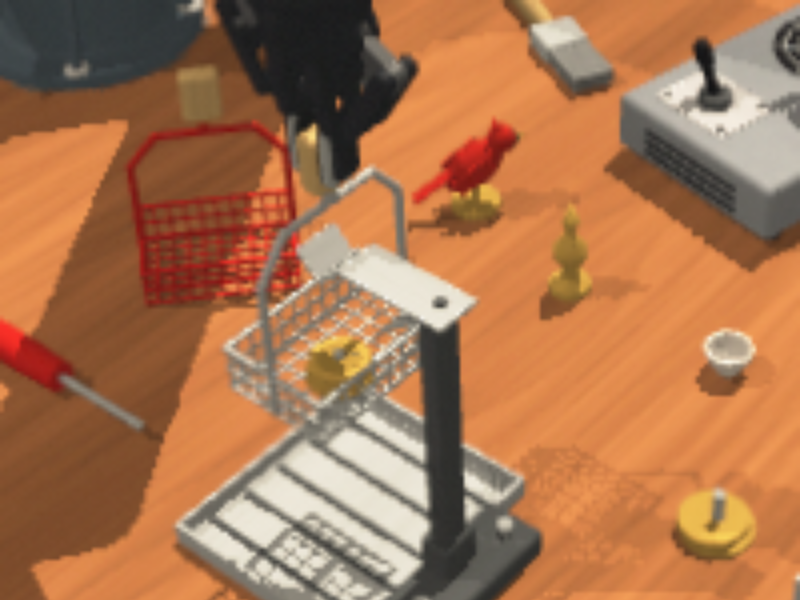

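Basket lifted level and clear of the lip, barrel inside. Next I back it out towards -x and carry it over.

step_arm(moves=[0,-0.01,0,0,0,0,-0.03,0,0,0,0,-0.06,0,0,0,0,-0.1,0,0,0,0,-0.14,0,0,0,0,-0.18,0,0,0,0,-0.21,0.01,0,0,0,-0.225,0.04,0.02,0,0,-0.225,0.09,0.03,0,0,-0.225,0.16,0.04,0,0,-0.225,0.24,0.04,0,0,-0.225,0.33,0.04,0])

```text
t: 6.68
tcp_pos: [0.549, -0.2084, 0.3689]
tool_rot: [0.704, 0.71, 0.0, -0.0]
force: [0.7, -0.1, -3.4]
finger_gap: 0.182
gripper_force: 49.7
```

step_arm(moves=[0,0,0.1,0,-0.002,0,0,0.21,0,-0.006,0,0,0.32,0,-0.01,0,0,0.43,0,-0.014,0,0,0.54,0,-0.018,0,0,0.65,0,-0.022,0,0,0.76,0,-0.026,0,0,0.86,0,-0.03,0,0,0.92,0,-0.034,0,0,0.96,0,-0.036,0,0,0.99,0,-0.038,0,0,1,0,-0.038])

```text
t: 8.18
tcp_pos: [0.549, -0.01, 0.3689]
tool_rot: [0.745, 0.667, -0.0, 0.0]
force: [-0.5, 0.0, -4.3]
finger_gap: 0.18
gripper_force: 49.7
```

step_arm(moves=[0,-0.01,0.04,0,-0.001,0,-0.02,0.12,0,-0.003,0,-0.03,0.22,0,-0.006,0,-0.04,0.33,0,-0.009,0,-0.05,0.44,0,-0.012,0,-0.06,0.55,0,-0.015,0,-0.07,0.66,0,-0.018,0,-0.07,0.76,0,-0.021,0,-0.07,0.84,0,-0.023,0,-0.07,0.9,0,-0.024,0,-0.07,0.93,0,-0.024,0,-0.07,0.94,0,-0.024])

```text
t: 9.68
tcp_pos: [0.535, 0.1781, 0.3688]
tool_rot: [0.77, 0.639, -0.0, 0.0]
force: [0.4, -0.4, -3.8]
finger_gap: 0.183
gripper_force: 49.7
```

Run:
```python
from h import *
s=snap("wrist"); st=s["st"]; print(st["t"],st["tcp_pos"],st["tool_rot"],st["q"].round(2),st["finger_gap"])
a=np.degrees(np.arctan2(st["tool_rot"][1],st["tool_rot"][0])); print("closing yaw",2*a-90)
cv2.imwrite("pics/w3.png",s["color"]); P=pts(s); np.savez("w3.npz",P=P,c=s["color"],z=s["z_map"])
m=(P[...,2]>.23)&(P[...,2]<.262)&(s["z_map"]>0)&(P[...,0]>.565)
cnt,lab,S,_=cv2.connectedComponentsWithStats(m.astype(np.uint8))
for i in range(1,cnt):
    if S[i,4]<60: continue
    q=P[lab==i]; print(S[i],q.mean(0).round(3),np.percentile(q[:,2],[2,98]).round(3),cv2.minAreaRect(q[:,:2].astype(np.float32)*1000))
    print(cv2.boxPoints(cv2.minAreaRect(q[:,:2].astype(np.float32)*1000)).round(1).tolist())
```

```text
9.675 [0.53496076 0.17812509 0.36884286] [ 7.69564627e-01  6.38568911e-01 -1.53817084e-04  7.96127238e-05] [ 0.12  0.37  1.51 -0.    1.26  0.31] 0.18257674352804829
closing yaw -10.6296197817518
```

View pics/w3.png

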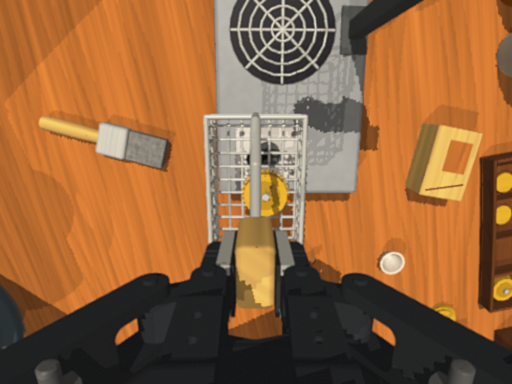

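Basket is level and square to the tool, its edges parallel to the dryer's (edges at columns 217 and 360). I go to the pre-insertion point.

step_arm(moves=[0,0,0.03,0,0,0,0.01,0.08,0,0,0,0.02,0.15,0,0,0,0.03,0.24,0,0,0,0.04,0.33,0,0,0,0.05,0.42,0,0,0,0.06,0.51,0,0,0,0.07,0.59,0,0,0,0.07,0.66,0,0,0,0.07,0.7,0,0,0,0.07,0.72,0,0,0,0.07,0.725,0,0])

```text
t: 11.22
tcp_pos: [0.5489, 0.3229, 0.3689]
tool_rot: [0.77, 0.638, -0.0, 0.0]
force: [-0.0, -0.1, -3.7]
finger_gap: 0.18
gripper_force: 49.7
```

```bash
cat > m.py <<'E'
from h import *
import sys
s=snap("wrist"); st=s["st"]; print(st["t"],st["tcp_pos"],st["finger_gap"],st["force"].round(1))
a=np.degrees(np.arctan2(st["tool_rot"][1],st["tool_rot"][0])); print("closing yaw",2*a-90)
cv2.imwrite("pics/%s.png"%sys.argv[1],s["color"]); P=pts(s)
hsv=cv2.cvtColor(s["color"],cv2.COLOR_BGR2HSV)
m=(P[...,2]>.235)&(P[...,2]<.262)&(s["z_map"]>0)&(P[...,0]>.565)&(hsv[...,2]>110)&(hsv[...,1]<60)
cnt,lab,S,_=cv2.connectedComponentsWithStats(m.astype(np.uint8))
for i in range(1,cnt):
    if S[i,4]<60: continue
    q=P[lab==i]; r=cv2.minAreaRect(q[:,:2].astype(np.float32)*1000); print(S[i],q.mean(0).round(3),np.percentile(q[:,2],[2,98]).round(3),r)
    print(cv2.boxPoints(r).round(1).tolist())
E
python3 m.py w4
```

```text
11.225 [0.54891325 0.32290846 0.36886909] 0.18049929466339906 [-0.  -0.1 -3.7]
closing yaw -10.644019023858007
[ 295  183  182   56 8485] [0.627 0.31  0.249] [0.237 0.253] ((628.0205688476562, 308.9826965332031), (32.70116424560547, 111.9263687133789), 79.44185638427734)
[[570.0, 303.20001220703125], [680.0, 282.70001220703125], [686.0, 314.79998779296875], [576.0, 335.29998779296875]]
```

View pics/w4.png

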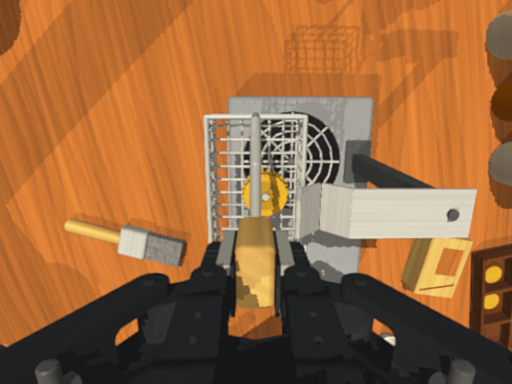

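Hook measured: centreline through about (0.5925, 0.3153), yaw -10.6°, level strap at 0.25, consistent with the given sizes. I insert, then lower most of the way.

step_arm(moves=[0,0.01,-0.002,0,0,0,0.03,-0.005,0,0,0,0.06,-0.01,0,0,0,0.095,-0.016,0,0,0,0.13,-0.023,0,0,0,0.165,-0.029,0,0,0,0.195,-0.034,0,0,0,0.21,-0.037,0,0,0,0.217,-0.038,0,0,0,0.217,-0.038,0,0,0,0.217,-0.038,0,0])

```text
t: 12.65
tcp_pos: [0.5921, 0.3155, 0.3689]
tool_rot: [0.77, 0.639, -0.0, -0.0]
force: [-1.0, -0.6, -3.6]
finger_gap: 0.18
gripper_force: 49.7
```

step_arm(moves=[0,0,0,-0.01,0,0,0,0,-0.025,0,0,0,0,-0.045,0,0,0,0,-0.065,0,0,0,0,-0.085,0,0,0,0,-0.105,0,0,0,0,-0.12,0,0,0,0,-0.132,0,0,0,0,-0.14,0,0,0,0,-0.145,0,0,0,0,-0.145,0])

```text
t: 14.02
tcp_pos: [0.5923, 0.3154, 0.3399]
tool_rot: [0.77, 0.638, -0.0, -0.0]
force: [0.1, 0.5, -3.1]
finger_gap: 0.183
gripper_force: 49.7
```

```bash
python3 m.py w5
```

```text
14.025 [0.59234916 0.31541385 0.33990081] 0.18253542772463718 [ 0.1  0.5 -3.1]
closing yaw -10.640655892229702
[ 218  137  214  124 9784] [0.634 0.313 0.25 ] [0.24  0.253] ((632.4404296875, 319.13970947265625), (56.06479263305664, 115.62744903564453), 66.00308990478516)
[[568.2000122070312, 317.0], [673.9000244140625, 270.0], [696.7000122070312, 321.20001220703125], [591.0, 368.29998779296875]]
```

View pics/w5.png

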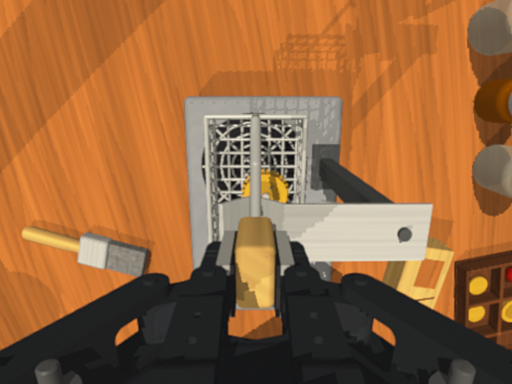

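View matches the drain-stand view (strap rows 204-262, hole at 405,234), so it is centred. I lower gently.

step_arm(moves=[0,0,0,-0.003,0,0,0,0,-0.007,0,0,0,0,-0.011,0,0,0,0,-0.015,0,0,0,0,-0.018,0,0,0,0,-0.021,0,0,0,0,-0.023,0,0,0,0,-0.025,0,0,0,0,-0.025,0])

```text
t: 15.2
tcp_pos: [0.5922, 0.3155, 0.3356]
tool_rot: [0.77, 0.639, 0.0, 0.0]
force: [-1.5, 0.2, 1.0]
finger_gap: 0.18
gripper_force: 50.4
```

step_arm(moves=[0,0,0,-0.002,0,0,0,0,-0.003,0,0,0,0,-0.003,0])

```text
t: 15.58
tcp_pos: [0.5922, 0.3155, 0.3355]
tool_rot: [0.77, 0.639, 0.0, 0.0]
force: [-3.6, -1.2, 6.2]
finger_gap: 0.179
gripper_force: 51.0
```

Contact. The -x push means it sits slightly on the +x flank, so I ease up and shift a little.

step_arm(moves=[0,-0.002,0,0.002,0,0,-0.004,0,0.002,0,0,-0.004,0,0.002,0])

```text
t: 15.95
tcp_pos: [0.5915, 0.3156, 0.3347]
tool_rot: [0.77, 0.639, 0.0, -0.0]
force: [-2.9, 0.8, 3.2]
finger_gap: 0.182
gripper_force: 50.6
```

step_arm(moves=[0,-0.003,0,0,0,0,-0.005,0,0,0,0,-0.005,0,0,0])

```text
t: 16.32
tcp_pos: [0.5909, 0.3155, 0.3343]
tool_rot: [0.77, 0.638, 0.0, 0.0]
force: [-0.1, 1.2, -1.3]
finger_gap: 0.18
gripper_force: 50.1
```

Seated at the predicted height with near-zero force. Releasing slowly.

step_arm(moves=[0,0,0,-0.001,0,0,0,0,-0.001,0,0.2,0,0,-0.001,0,0.24,0,0,-0.001,0,0.28,0,0,-0.001,0,0.34,0,0,-0.001,0,0.42,0,0,-0.001,0,0.55,0,0,-0.001,0,0.7,0,0,-0.001,0,0.8,0,0,-0.001,0], grip_force=20)

```text
t: 17.58
tcp_pos: [0.5906, 0.3154, 0.3345]
tool_rot: [0.77, 0.639, 0.0, -0.0]
force: [0.3, -0.5, -0.7]
finger_gap: 0.8
gripper_force: 0.0
```

step_arm(moves=[0.8,0,0,0.05,0,0.8,0,0,0.12,0,0.8,0,0,0.25,0,0.8,0,0,0.45,0,0.8,0,0,0.65,0,0.8,0,0,0.65,0])

```text
t: 18.32
tcp_pos: [0.5916, 0.3159, 0.4707]
tool_rot: [0.77, 0.639, 0.005, 0.002]
force: [0.4, 0.2, 0.3]
finger_gap: 0.799
gripper_force: 0.0
```

Run:
```python
from h import *
s=snap("scene"); cv2.imwrite("pics/s3.png",cv2.resize(s["color"][90:270,220:460],(800,600)))
np.savez("s3.npz",P=pts(s),c=s["color"],z=s["z_map"])
w=snap("wrist"); P=pts(w); ok=w["z_map"]>0
print(w["st"]["t"],w["st"]["tcp_pos"],w["st"]["finger_gap"])
hsv=cv2.cvtColor(w["color"],cv2.COLOR_BGR2HSV)
near=np.hypot(P[...,0]-.592,P[...,1]-.315)<.06
for nm,m in(("griptop",ok&near&(P[...,2]>.283)&(P[...,2]<.305)),("strap",ok&(P[...,2]>.245)&(P[...,2]<.258)&(hsv[...,1]<60)&(hsv[...,2]>110)&(P[...,0]>.56)&(P[...,0]<.72))):
    cnt,lab,S,_=cv2.connectedComponentsWithStats(m.astype(np.uint8)); i=1+S[1:,4].argmax(); q=P[lab==i]
    print(nm,S[i],q.mean(0).round(4),cv2.minAreaRect(q[:,:2].astype(np.float32)*1000))
t=snap("top");P=pts(t);m=(t["z_map"]>0)&(P[...,2]>.085)&(P[...,2]<.13)&(P[...,0]<.62)&(P[...,0]>.45)&(P[...,1]>.14)&(P[...,1]<.23);print("paddle",m.sum(),P[m].mean(0) if m.any() else 0)
cv2.imwrite("pics/w6.png",w["color"])
```

```text
18.375 [0.59089451 0.31557864 0.46778725] 0.7984394261129278
griptop [245 173  21  36 711] [0.5915 0.3165 0.2911] ((591.4910888671875, 315.52001953125), (27.38077163696289, 15.853782653808594), 78.84276580810547)
strap [ 263  162   95   36 3082] [0.6411 0.3069 0.2513] ((640.9682006835938, 306.2571716308594), (32.401824951171875, 85.57129669189453), 79.28237915039062)
paddle 30 [0.5387758  0.18686827 0.10334391]
```

View pics/s3.png

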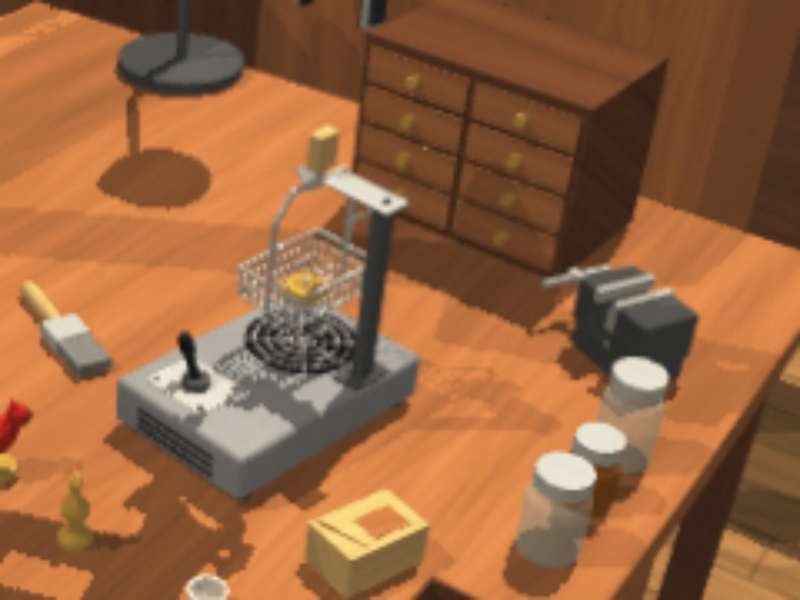

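Basket hangs level and centred by itself: grip at (0.5915, 0.3155) on the strap's centreline, yaw within 0.5°. Paddle still off, at (0.539, 0.187, 0.103), agreeing with the computed pivot (0.5525, 0.1855). Next, fingers shut and go to the paddle's -x side.

step_arm(moves=[0,-0.14,-0.14,0,0,0,-0.28,-0.29,0,0,0,-0.42,-0.44,0,0,0,-0.56,-0.58,0,0,0,-0.56,-0.58,-0.2,0,0,-0.56,-0.58,-0.45,0,0,-0.56,-0.58,-0.7,0,0,-0.56,-0.58,-0.9,0,0,-0.56,-0.58,-1,0,0,-0.56,-0.58,-1,0])

```text
t: 19.73
tcp_pos: [0.4768, 0.199, 0.262]
tool_rot: [0.77, 0.638, -0.003, -0.002]
force: [-0.5, 0.3, -0.2]
finger_gap: 0.001
gripper_force: 0.0
```

step_arm(moves=[0,0,0,-0.15,0,0,0,0,-0.3,0,0,0,0,-0.42,0,0,0,0,-0.48,0,0,0,0,-0.48,0,0,0,0,-0.48,0])

```text
t: 20.48
tcp_pos: [0.4792, 0.1996, 0.1695]
tool_rot: [0.77, 0.639, 0.001, 0.0]
force: [-0.5, -0.2, 0.2]
finger_gap: 0.004
gripper_force: 0.0
```

```bash
cat > c.py <<'E'
from h import *
import sys
st=manip.sense(); print(st["t"],st["tcp_pos"].round(4),st["force"].round(1),st["finger_gap"])
s=snap("scene"); P=pts(s); cv2.imwrite("pics/%s.png"%sys.argv[1],cv2.resize(s["color"][110:260,210:410],(800,600)))
d=(P-np.array([.5525,.1855,.066])); c,sn=np.cos(.185),np.sin(.185); X=c*d[...,0]-sn*d[...,1]; Y=sn*d[...,0]+c*d[...,1]
m=(s["z_map"]>0)&(abs(Y)<.02)&(abs(X)<.06)&(d[...,2]>.025)&(d[...,2]<.055)&(s["color"].max(-1)<90)
print("dark px",m.sum(),"X,Z mean",X[m].mean(),d[...,2][m].mean(), "Xrange",np.percentile(X[m],[5,95]))
E
python3 c.py s4
```

```text
20.475 [0.4792 0.1996 0.1695] [-0.5 -0.2  0.2] 0.003536657222309452
dark px 28 X,Z mean -0.01567873461163569 0.03461294288953546 Xrange [-0.04396107 -0.00669069]
```

View pics/s4.png

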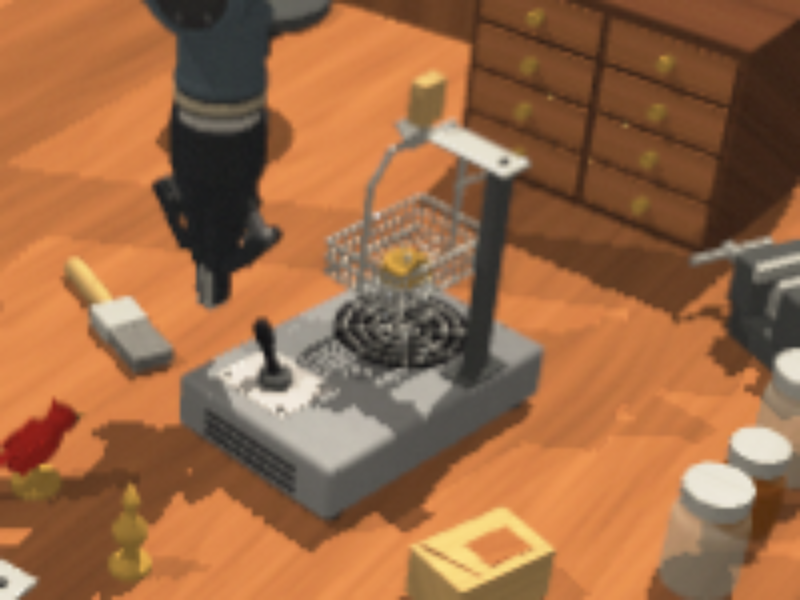

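Shut fingertips (212,290) stand on the -x side of the paddle (265,330). Pushing along the dryer's +x.

step_arm(moves=[0,0.03,-0.006,0,0,0,0.06,-0.011,0,0,0,0.09,-0.017,0,0,0,0.12,-0.022,0,0,0,0.15,-0.028,0,0,0,0.18,-0.034,0,0,0,0.21,-0.039,0,0,0,0.24,-0.045,0,0,0,0.27,-0.05,0,0,0,0.285,-0.053,0,0,0,0.3,-0.056,0,0,0,0.3,-0.056,0,0])

```text
t: 22.02
tcp_pos: [0.5392, 0.188, 0.1682]
tool_rot: [0.77, 0.638, 0.0, 0.0]
force: [-0.3, 0.5, 0.5]
finger_gap: -0.003
gripper_force: 0.2
```

step_arm(moves=[0,0.01,-0.002,0,0,0,0.02,-0.004,0,0,0,0.03,-0.006,0,0,0,0.03,-0.006,0,0])

```text
t: 22.52
tcp_pos: [0.5447, 0.1869, 0.1683]
tool_rot: [0.77, 0.638, -0.0, 0.0]
force: [-0.7, 0.2, -0.9]
finger_gap: 0.0
gripper_force: 0.4
```

```bash
python3 c.py s5
```

```text
22.525 [0.5447 0.1869 0.1683] [-0.7  0.2 -0.9] 7.938139461610065e-05
dark px 55 X,Z mean 0.004871540253803984 0.04129165997892203 Xrange [-0.01241478  0.01820836]
```

View pics/s5.png

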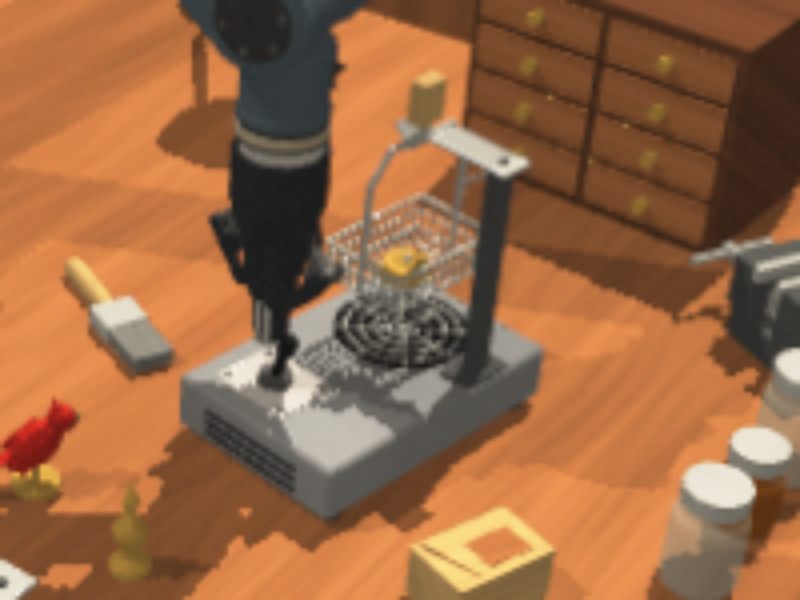

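The paddle now leans partly to +x (285,350). I continue until I feel the stop.

step_arm(moves=[0,0.01,-0.002,0,0,0,0.02,-0.004,0,0,0,0.03,-0.006,0,0,0,0.03,-0.006,0,0])

```text
t: 23.08
tcp_pos: [0.551, 0.1858, 0.1686]
tool_rot: [0.77, 0.638, 0.0, 0.0]
force: [-1.3, 0.5, -0.2]
finger_gap: -0.0
gripper_force: 0.4
```

step_arm(moves=[0,0.01,-0.002,0,0,0,0.015,-0.003,0,0,0,0.015,-0.003,0,0])

```text
t: 23.45
tcp_pos: [0.5521, 0.1855, 0.1683]
tool_rot: [0.77, 0.638, -0.001, -0.001]
force: [-4.4, 2.0, 2.9]
finger_gap: 0.004
gripper_force: 2.7
```

step_arm(moves=[0,0.006,-0.001,0,0,0,0.01,-0.002,0,0,0,0.01,-0.002,0,0])

```text
t: 23.82
tcp_pos: [0.5525, 0.1854, 0.1683]
tool_rot: [0.77, 0.638, -0.003, -0.003]
force: [-7.5, 2.5, 4.1]
finger_gap: -0.003
gripper_force: 4.6
```

The stop is reached: force is rising and motion has ended. I back away and check.

step_arm(moves=[0,-0.06,0.011,0,0,0,-0.15,0.028,0,0,0,-0.3,0.056,0,0,0,-0.38,0.07,0.1,0,0,-0.38,0.07,0.4,0,0,-0.38,0.07,0.7,0,0,-0.38,0.07,0.9,0,0,-0.38,0.07,0.9,0])

```text
t: 24.82
tcp_pos: [0.4819, 0.1991, 0.3528]
tool_rot: [0.77, 0.639, 0.005, 0.003]
force: [-1.4, 0.1, -0.9]
finger_gap: -0.001
gripper_force: 0.0
```

```bash
python3 c.py s6
python3 - <<'E'
from h import *
for n in("top",):
    s=snap(n);P=pts(s);ok=s["z_map"]>0
    m=ok&(P[...,2]>.085)&(P[...,2]<.13)&(P[...,0]<.62)&(P[...,0]>.45)&(P[...,1]>.14)&(P[...,1]<.23);print("paddle",P[m].mean(0))
    m=ok&(P[...,2]>.27)&(P[...,2]<.31)&(abs(P[...,0]-.592)<.04)&(abs(P[...,1]-.316)<.04);print("grip",P[m].mean(0))
E
```

```text
24.825 [0.4819 0.1991 0.3528] [-1.4  0.1 -0.9] -0.0014911133652436592
dark px 20 X,Z mean 0.02086153642206134 0.034905614555161266 Xrange [0.01571641 0.02568081]
paddle [0.56783739 0.18101215 0.10120155]
grip [0.59242832 0.310921   0.28869161]
```

View pics/s6.png

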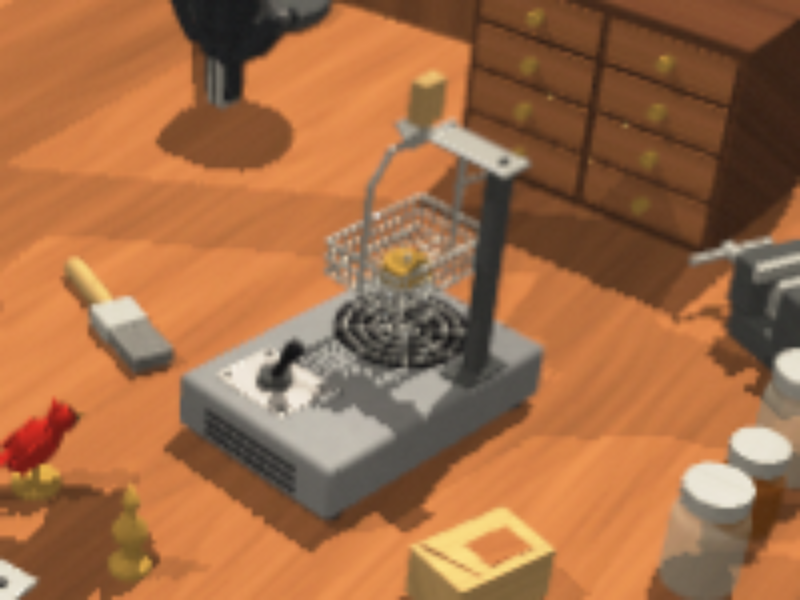

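The paddle leans fully to +x (about 0.5 rad), and the basket is undisturbed.

```bash
python3 -c "
from station import manip
print(manip.sign_off())"
```

```text
the job is handed in; nothing more can be done
None
```

The basket, with the barrel in it, hangs level and central by its bail on the dryer hook, the paddle switch is pushed all the way on, nothing else was moved, and the job was handed in at about 25 s of the 58 s allowed.

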